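# Load the vial mixer and set its timer

## Robot

A 7-joint arm with a two-finger parallel gripper is mounted at the origin on a cart in front of the work surface, level with it; the furniture and walls round the work are solid. World frame = base frame: x ahead of the robot, y to its left, z up, the work surface at z = 0. Lengths are in m, angles in rad, forces in N, time in s.
With the tool pointing down it reaches from about 0.4 to 0.875 m from the base axis. Payload 19.3 kg.
Tool frame: the origin (TCP) lies at the very end of the fingers, on their centre line; the grasp point (between the pads) lies 19 mm behind it; z points along the fingers, y is the line along which they close (so a half turn about z gives the same grasp; the last joint's range is limited). The gripper opens to 85 mm and grips with 20 to 120 N. Pads are 22 mm wide; open, the fingers measure 114 mm over their backs; the gripper's body (76 mm by 85 mm) begins 54 mm behind the grasp point. The pads swing forward as they close: fully open they stand 13 mm farther back than shut.
Start: joints at [-1.35, 0.521, -0.036, 1.599, 0.021, 1.021, -0.113], TCP at [0.179, 0.599, 0.231] pointing down, gripper open.
Joint ranges: [-2.91, 2.91], [-0.3, 2.13], [-1.5, 1.42], [0.17, 2.43], [-1.26, 4.41], [0.16, 1.93], [-2.52, 2.52]. Speed limits (rad/s): [1.89, 1.89, 2.39, 2.39, 3.01, 3.01, 3.01].

## Interface

Orientations are given as [roll, pitch, yaw] about the fixed x, y, z axes, in that order (R = Rz(yaw) Ry(pitch) Rx(roll)).
In Python, from workcell import observe, grab_frame, job_done gives the robot as it stands.
- The arm moves only by the tool move_arm, never from a script. Its argument "plan" is a list that holds one entry, the list of rows, each a list of 7 numbers: the shift along the tool's x, y, z each as a share of 0.02 m, from -1 to 1, then the turn, a rotation vector about the tool's x, y, z each as a share of 6 degrees, from -1 to 1, then the opening, from -1 (shut) to 1 (fully open). A call has exactly 10 rows; each row shifts and turns the commanded pose from where the row before left it, along the tool's axes as they then stand; what a row does not reach is not made up. A row lasts 1/10 s, in which the tool goes at most 50 mm and 8.59 degrees, less where a joint would pass 70% of its speed; a pose out of reach is approached as far as the arm can. A call with a number of a shift or a turn outside -1 to 1 is refused whole. A call with a gripper value outside its range is refused whole. The fingers move at their own pace and stop on an object; "grip_force" is the grip in N (left out, the last holds). Time passes only in rows, so rows that do not move let the fingers close, or fill a call up. It gives the time, the measured TCP pose, the force, the opening and the grip force at its end, in the units of the state.
- observe(): the state, without advancing time (a new reading comes with each control period).
- grab_frame(name): name is "scene" or "top" or "wrist"; returns a dict with "color" (480x640x3 uint8, red, green, blue), "intrinsics" (3x3 intrinsics, pixels), "position" and "orientation" of the camera in the world; the wrist camera has in their place "tool_from_camera" (4x4, takes a point from camera to tool coordinates, whose origin is the TCP and whose axes are the flange's). Camera axes: x right, y down, z forward; pixel columns grow to the right and rows downward; lengths in m; the calibration is good to about 2 mm. A picture is of the moment at which its call begins: read the wrist's pose just before it. There is no depth.
- job_done(): hands the job in; it is judged then, once.
The state is a dict: "clock": time; "qpos": joint angles; "qd": joint speeds; "joint_efforts": joint torques, N m; "position": TCP position; "tool_rot": TCP orientation; "force": force on the tool from outside, world axes, zero at the start; "moment": the same for the moment, N m; "grip_width": finger opening in m; "finger_force": force on a finger pad.
Only numpy, scipy, OpenCV 4.12 (cv2) and the standard library are available. Lean on these libraries where they do the work, as an engineer would, in place of code of your own. Each camera call takes 0.05 s, during which the arm holds its last target. There are 200 camera calls.

## Task

Stand the two white-capped vials from the bench upright in the two empty outer bays of the vial mixer, one in each, so that they make a full row with the small amber vial that stays in the middle bay. Only then turn the mixer's timer sleeve so that its pointer clicks in at 6, and let go. Do not tip any vial over, and do not disturb the beaker.

Things in the scene. Friction and masses are not known exactly. Their poses are not given: they have to be found in the camera images.
- mixer: Vial mixer, fixed to the bench: a low white box 124 (x) x 290 (y) x 50 mm high. Origin: centre of its underside. Its x axis points away from the operator, y to the operator's left, z up. On the left of its top is an aluminium platform with three bays in a row along y, on the right the timer dial.
- bay_left (a point): Centre of the floor of the left bay (at x 0, y +108, z 50 mm in the mixer's frame; axes as the mixer's). Each bay is a 42 x 42 mm square with a rib 6 mm wide and 8 mm high round it; bays are 48 mm apart, centre to centre.
- bay_middle (a point): Centre of the floor of the middle bay (x 0, y +60, z 50 mm in the mixer's frame), where the amber vial stands.
- bay_right (a point): Centre of the floor of the right bay (x 0, y +12, z 50 mm in the mixer's frame).
- time_sleeve (a joint): Turn of the timer sleeve in rad: 0 at number 0, growing clockwise seen from above; pi/6 (30 degrees) a number, so pi at 6; stops at 0 and at 10 (5.236). A spring detent pulls it to the nearest whole number; it takes about 0.05 N m to turn.
- sleeve_grip (a point): Point on the vertical axis of the timer sleeve at the height to grip, 82 mm above the bench. The sleeve is an upright ribbed black cylinder 41 mm in diameter, its top 100 mm above the bench; below it, from 53 to 60 mm, is a skirt 60 mm in diameter. The axis is at x 0, y -82 mm in the mixer's frame, 94 mm from the right bay's centre.
- sleeve_pointer (a point): Outer end of the white pointer line on the sleeve's skirt, 30 mm from the axis; a black line on the sleeve's bright top points the same way. It points to the numerals 0 to 10 on the fixed white dial plate (111 mm in diameter), which run clockwise from above in steps of 30 degrees: 5 lies straight away from the operator (the mixer's +x), 6 is 30 degrees clockwise of it.
- vial_a: Clear vial with a white cap, 28 mm in diameter (52 mm high), cap 24 mm, 65 mm high in all, about 44 g, standing on the bench. Origin: centre of its underside, z up.
- vial_b: The other clear vial with a white cap, same size as vial_a; either may go in either outer bay.
- amber_vial: Smaller amber vial, 23 mm in diameter, 55 mm high, standing in the middle bay, where it stays. Origin: centre of its underside, z up.
- beaker: Small empty beaker, 44 mm in diameter, 57 mm high, on the bench near the vials; a bystander. Origin: centre of its underside.
There are look-alikes about, which are no part of the job. What is shaped like the amber_vial but turquoise is not meant.

How it is judged:
By the outcome, as a careful person would: the job done as asked, in the order asked, and still so for the second after the job is handed in, with the robot touching nothing.
It also fails if it takes over 72 s, if anything falls off the work surface, if the arm or the gripper's body presses on something with over 40 N, if the wrist force passes 120 N, or if a joint passes its speed limit or range.

## Working session

There is one attempt and no reset: what is moved stays moved. The work goes in short steps, Python scripts to look and compute and a tool call to move; the robot and the scene stay as the last step left them, time stands still between calls to the robot, and variables do not carry over. Pictures are saved under pics/ and viewed, at most 10 in all, crops included, and the job is handed in when it is done.

Besides the shell and the picture viewer there is one more tool, called after "Call:" by a JSON object that holds its "method" and its "body". move_arm: Moves the arm, as the interface text tells. Shift numbers are shares of 0.02 m and turn numbers shares of 6 degrees, none past 1 either way. Its arguments: {"type":"object","properties":{"plan":{"type":"array"},"grip_force":{"type":"number"}},"required":["plan"]}

```bash
mkdir -p pics
cat > h.py <<'E'
import numpy as np,cv2,json
from workcell import observe,grab_frame,job_done
from scipy.spatial.transform import Rotation as R
def snap(cam,name):
    s=observe();f=grab_frame(cam)
    cv2.imwrite(f'pics/{name}.png',f['color'][:,:,::-1])
    K=np.array(f['intrinsics']).tolist()
    if cam=='wrist':
        T=np.eye(4);T[:3,:3]=rot(s['tool_rot']);T[:3,3]=s['position'];C=T@np.array(f['tool_from_camera'])
    else:
        C=np.eye(4);C[:3,:3]=rot(f['orientation']);C[:3,3]=f['position']
    json.dump([K,C.tolist()],open(f'pics/{name}.json','w'))
def rot(o):
    o=np.array(o,float)
    return o if o.shape==(3,3) else (R.from_euler('xyz',o).as_matrix() if o.size==3 else R.from_quat(o).as_matrix())
def ray(name,u,v,z):
    K,C=map(np.array,json.load(open(f'pics/{name}.json')))
    d=C[:3,:3]@np.linalg.solve(K,[u,v,1]);p=C[:3,3]
    return p+d*(z-p[2])/d[2]
def proj(name,X):
    K,C=map(np.array,json.load(open(f'pics/{name}.json')))
    c=K@(C[:3,:3].T@(np.array(X)-C[:3,3]));return c[:2]/c[2]
def crop(name,x0,y0,w,h,k,out):
    i=cv2.imread(f'pics/{name}.png')[y0:y0+h,x0:x0+w]
    cv2.imwrite(f'pics/{out}.png',cv2.resize(i,None,fx=k,fy=k,interpolation=cv2.INTER_CUBIC))
E
python3 - <<'E'
from h import *
s=observe();print(s)
f=grab_frame('top');print(f['intrinsics'],f['position'],f['orientation'])
snap('top','top1');snap('scene','scene1')
E
```

```text
{'clock': 0.0, 'qpos': array([-1.35016927,  0.52198831, -0.03630467,  1.60001307,  0.0212056 ,
        1.02108548, -0.11279069]), 'qd': array([ 0.00049756, -0.00207031, -0.00029183, -0.00134119, -0.0010685 ,
        0.00120954,  0.00012137]), 'joint_efforts': array([-1.08908305e-03, -9.27113986e+01,  1.97943918e+00, -3.69945252e+01,
        1.78840093e-02,  8.01355432e-03,  1.96001167e-05]), 'position': array([0.17916869, 0.59841781, 0.23074019]), 'tool_rot': array([-3.14048759e+00,  9.51206180e-05,  2.85074830e+00]), 'force': array([-0.12032562,  0.40107341,  1.26208093]), 'moment': array([ 0.02152962,  0.03236857, -0.00773359]), 'finger_force': 0.0, 'grip_width': 0.08522322298441513}
[[455.32195006   0.         323.40831558]
 [  0.         455.32195006 249.76146178]
 [  0.           0.           1.        ]] [0.44726926 0.06459292 0.90631691] [-3.05676605  0.0423655  -1.54336187]
```

View pics/top1.png

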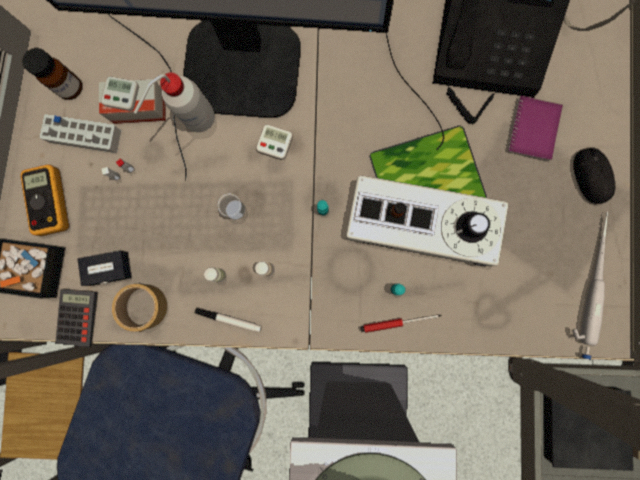

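View pics/scene1.png

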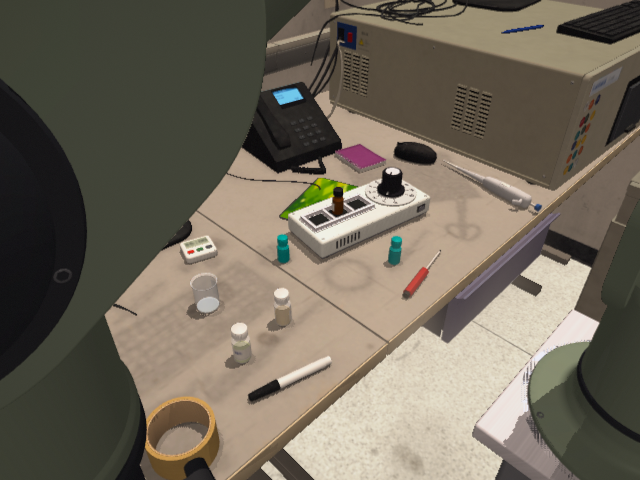

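The top view shows the white vial caps at about (213,274) and (262,269), the beaker at (231,207), the mixer with corners around (361,178), (508,201), (498,264) and (347,237), its dial at (472,226), and turquoise decoys at (322,207) and (398,289). Next I'll enlarge the mixer and the vials.

Run:
```python
from h import *
crop('top1',335,165,185,110,4,'c1');crop('top1',190,180,100,110,5,'c2')
```

```text
(no output)
```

View pics/c1.png

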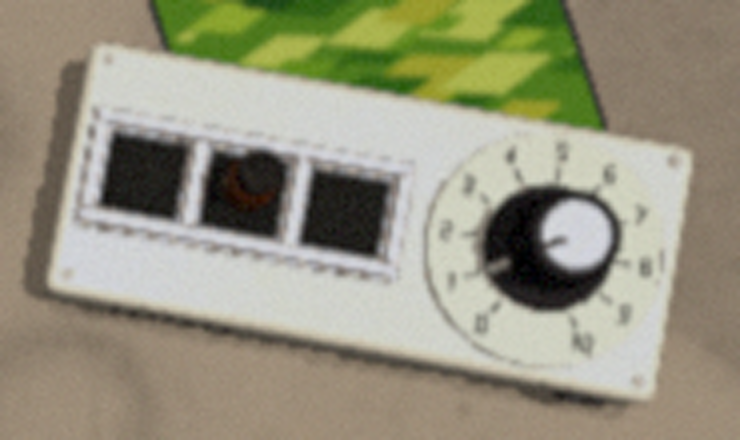

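View pics/c2.png

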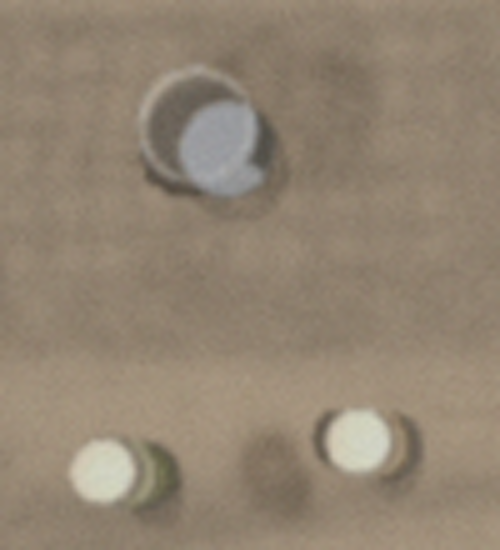

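Run:
```python
from h import *
from scipy.optimize import least_squares
c1=lambda x,y:(335+(x+.5)/4-.5,165+(y+.5)/4-.5)
P=[((.062,.145,.05),c1(97,45)),((.062,-.145,.05),c1(691,152)),((-.062,-.145,.05),c1(654,400)),((-.062,.145,.05),c1(50,292)),((0,-.082,.053),c1(543,250)),((0,-.082,.1),c1(578,234))]
def w(p,X):return np.array([p[0]+np.cos(p[2])*X[0]-np.sin(p[2])*X[1],p[1]+np.sin(p[2])*X[0]+np.cos(p[2])*X[1],X[2]])
r=least_squares(lambda p:np.ravel([proj('top1',w(p,X))-u for X,u in P]),[.5,0,0])
p=r.x;print(p,np.degrees(p[2]),r.fun.round(1).reshape(-1,2).tolist())
for n,X in dict(L=(0,.108,.05),M=(0,.06,.05),Rt=(0,.012,.05),S=(0,-.082,.082)).items():
    q=proj('top1',w(p,X));print(n,w(p,X).round(4),((q-[335,165])*4).round(0), 'scene',proj('scene1',w(p,X)).round(0))
c2=lambda x,y:(190+(x+.5)/5-.5,180+(y+.5)/5-.5)
for n,a in dict(A=(103,471),B=(358,440)).items():
    X=ray('top1',*c2(*a),.065);print(n,X.round(4),proj('scene1',X).round(0))
X=ray('top1',*c2(195,122),.057);print('beaker',X.round(4))
```

```text
[ 0.58056352 -0.09074036 -0.15848559] -9.080555608439878 [[-1.9, -1.3], [2.2, -1.5], [1.2, 1.5], [-1.9, 0.5], [0.8, 0.1], [-0.5, 0.5]]
L [0.5976 0.0159 0.05  ] [142. 178.] scene [319. 221.]
M [ 0.59   -0.0315  0.05  ] [242. 196.] scene [338. 213.]
Rt [ 0.5825 -0.0789  0.05  ] [343. 214.] scene [356. 206.]
S [ 0.5676 -0.1717  0.082 ] [563. 240.] scene [391. 179.]
A [0.4678 0.3125 0.065 ] [238. 328.]
B [0.4818 0.2171 0.065 ] [281. 292.]
beaker [0.6018 0.2859 0.057 ]
```

Call:
{"method": "move_arm", "body": {"plan": [[[0,0,0,0,0,0.9,1],[0,0,0,0,0,0.9,1],[0,0,0,0,0,0.9,1],[0,0,0,0,0,0.9,1],[0,0,0,0,0,0.9,1],[0,0,0,0,0,0.9,1],[0,0,0,0,0,0.9,1],[0,0,0,0,0,0.9,1],[0,0,0,0,0,0.9,1],[0,0,0,0,0,0.9,1]]], "grip_force": 30}}

```text
clock: 1.15
position: [0.1792, 0.5986, 0.231]
tool_rot: [-3.141, 0.0, 1.904]
force: [0.5, -0.5, -0.6]
grip_width: 0.0854
finger_force: 0.0
```

Call:
{"method": "move_arm", "body": {"plan": [[[0,0,0,0,0,0.9,1],[0,0,0,0,0,0.9,1],[0,0,0,0,0,0.9,1],[0,0,0,0,0,0.9,1],[0,0,0,0,0,0.9,1],[0,0,0,0,0,0.23,1],[-0.9,1,0,0,0,0,1],[-0.9,1,0,0,0,0,1],[-0.9,1,0,0,0,0,1],[-0.9,1,0,0,0,0,1]]]}}

```text
clock: 2.15
position: [0.2475, 0.5141, 0.2312]
tool_rot: [3.142, 0.0, 1.415]
force: [0.5, 1.1, 1.1]
grip_width: 0.0856
finger_force: 0.0
```

Call:
{"method": "move_arm", "body": {"plan": [[[-0.918,0.992,0,0,0,0,1],[-0.918,0.992,0,0,0,0,1],[-0.918,0.992,0,0,0,0,1],[-0.918,0.992,0,0,0,0,1],[-0.918,0.992,0,0,0,0,1],[-0.918,0.992,0,0,0,0,1],[-0.918,0.992,0,0,0,0,1],[-0.918,0.992,0,0,0,0,1],[-0.918,0.992,0,0,0,0,1],[-0.918,0.992,0,0,0,0,1]]]}}

```text
clock: 3.15
position: [0.4145, 0.3016, 0.2313]
tool_rot: [3.142, 0.0, 1.415]
force: [0.7, 0.4, 0.4]
grip_width: 0.0851
finger_force: 0.0
```

Call:
{"method": "move_arm", "body": {"plan": [[[-0.918,0.992,0,0,0,0,1],[-0.918,0.992,0,0,0,0,1],[-0.918,0.992,0,0,0,0,1],[-0.918,0.992,0,0,0,0,1],[0,0,1,0,0,0,1],[0,0,1,0,0,0,1],[0,0,1,0,0,0,1],[0,0,1,0,0,0,1],[0,0,0,0,0,0,1],[0,0,0,0,0,0,1]]]}}

```text
clock: 4.15
position: [0.4809, 0.2175, 0.1517]
tool_rot: [-3.141, 0.0, 1.414]
force: [0.5, -0.5, 0.1]
grip_width: 0.0854
finger_force: 0.0
```

Run:
```python
from h import *
snap('wrist','w1');s=observe();print(s['position'],s['tool_rot'],s['qpos'].round(2),proj('w1',[.4818,.2171,.065]),proj('w1',s['position']))
```

```text
[0.48118673 0.21762773 0.15211513] [ 3.14102521e+00 -4.04663917e-04  1.41361890e+00] [-0.81  0.5   0.37  1.94 -0.26  0.74 -0.44] [319.92122335 245.74732522] [319.80997922 297.71319899]
```

View pics/w1.png

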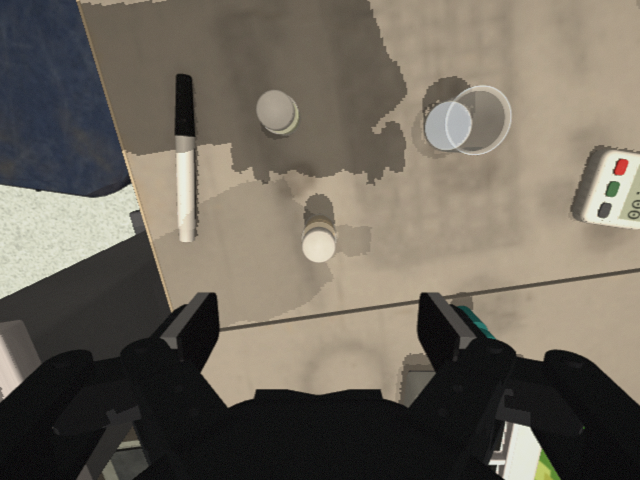

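The wrist view puts vial B's cap at (319,245), where (320,246) was predicted. The fingers straddle it and nothing else is close.

Call:
{"method": "move_arm", "body": {"plan": [[[0,0,1,0,0,0,1],[0,0,1,0,0,0,1],[0,0,1,0,0,0,1],[0,0,1,0,0,0,1],[0,0,1,0,0,0,1],[0,0,1,0,0,0,1],[0,0,0.7,0,0,0,1],[0,0,0,0,0,0,-1],[0,0,0,0,0,0,-1],[0,0,0,0,0,0,-1]]], "grip_force": 30}}

```text
clock: 5.2
position: [0.4814, 0.2178, 0.0183]
tool_rot: [3.14, -0.001, 1.413]
force: [-0.1, 0.5, -0.3]
grip_width: 0.0439
finger_force: 0.0
```

Call:
{"method": "move_arm", "body": {"plan": [[[0,0,0,0,0,0,-1],[0,0,0,0,0,0,-1],[0,0,0,0,0,0,-1],[0,0,0,0,0,0,-1],[0,0,0,0,0,0,-1],[0,0,0,0,0,0,-1],[0,0,0,0,0,0,-1],[0,0,0,0,0,0,-1],[0,0,0,0,0,0,-1],[0,0,0,0,0,0,-1]]]}}

```text
clock: 6.2
position: [0.4813, 0.2179, 0.0182]
tool_rot: [3.141, -0.001, 1.413]
force: [-1.9, 0.2, 9.4]
grip_width: 0.0266
finger_force: 28.9
```

Call:
{"method": "move_arm", "body": {"plan": [[[0,0,-0.5,0,0,0,-1],[0,0,-1,0,0,0,-1],[0,0,-1,0,0,0,-1],[0,0,-1,0,0,0,-1],[0,0,-1,0,0,0,-1],[0,0,-1,0,0,0,-1],[0,0,-1,0,0,0,-1],[-0.5,0.26,0,0,0,0,-1],[-0.8,0.42,0,0,0,0,-1],[-1,0.53,0,0,0,0,-1]]]}}

```text
clock: 7.2
position: [0.4974, 0.168, 0.1476]
tool_rot: [3.142, -0.0, 1.414]
force: [-0.1, -0.4, -0.2]
grip_width: 0.0265
finger_force: 29.9
```

Call:
{"method": "move_arm", "body": {"plan": [[[-1,0.53,0,0,0,0,-1],[-1,0.53,0,0,0,0,-1],[-1,0.53,0,0,0,0,-1],[-1,0.53,0,0,0,0,-1],[-1,0.53,0,0,0,0,-1],[-1,0.53,0,0,0,0,-1],[-1,0.53,0,0,0,0,-1],[-1,0.53,0,0,0,0,-1],[-1,0.53,0,0,0,0,-1],[-1,0.53,0,0,0,0,-1]]]}}

```text
clock: 8.2
position: [0.5706, -0.0473, 0.1474]
tool_rot: [-3.141, 0.0, 1.413]
force: [-0.1, -0.0, -0.9]
grip_width: 0.0265
finger_force: 29.9
```

Call:
{"method": "move_arm", "body": {"plan": [[[-0.56,0.3,0,0,0,0,-1],[0,0,0,0,0,0,-1],[0,0,0,0,0,0,-1],[0,0,0,0,0,0,-1],[0,0,0,0,0,0,-1],[0,0,0,0,0,0,-1],[0,0,0,0,0,0,-1],[0,0,0,0,0,0,-1],[0,0,0,0,0,0,-1],[0,0,0,0,0,0,-1]]]}}

```text
clock: 9.2
position: [0.5749, -0.0578, 0.1473]
tool_rot: [-3.142, 0.0, 1.413]
force: [-0.2, -0.9, 0.3]
grip_width: 0.0265
finger_force: 29.9
```

Run:
```python
from h import *
snap('wrist','w2');snap('top','top2')
s=observe();print(s['position'],s['tool_rot'],s['grip_width'],s['finger_force'],s['force'])
for X in [(.5976,.0159,.05),(.59,-.0315,.105),(.5825,-.0789,.05),(.5825,-.0789,.058)]:print(proj('w2',X).round(0))
```

```text
[ 0.5748865  -0.05786615  0.14729411] [-3.14158862e+00  3.18639656e-05  1.41291228e+00] 0.026562499123779074 29.863902604265604 [-5.54131001e-01 -8.54539665e-04 -9.08929035e-01]
[334. 135.]
[338. 220.]
[333. 266.]
[333. 270.]
```

View pics/w2.png

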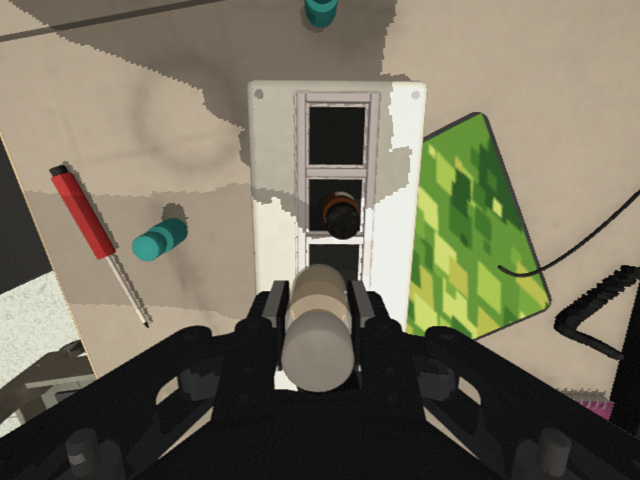

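The wrist view shows the left bay floor centred at (336,135), where (334,135) was predicted. The mixer fit is therefore good to about 1.5 mm. The vial is held upright, and the amber vial is at (342,221).

Call:
{"method": "move_arm", "body": {"plan": [[[-0.49,0.3,0,0,0,0,-1],[-0.49,0.3,0,0,0,0,-1],[0,0,0,0,0,0,-1],[0,0,0.8,0,0,0,-1],[0,0,0.8,0,0,0,-1],[0,0,0.8,0,0,0,-1],[0,0,0.8,0,0,0,-1],[0,0,0.4,0,0,0,-1],[0,0,0.2,0,0,0,-1],[0,0,0,0,0,0,-1]]]}}

```text
clock: 10.3
position: [0.5836, -0.0792, 0.0712]
tool_rot: [-3.141, 0.0, 1.413]
force: [1.0, -1.3, -0.3]
grip_width: 0.0267
finger_force: 29.9
```

Call:
{"method": "move_arm", "body": {"plan": [[[0,0,0.05,0,0,0,-1],[0,0,0.05,0,0,0,-1],[0,0,0.03,0,0,0,-1],[0,0,0.03,0,0,0,-1],[0,0,0,0,0,0,-1],[0,0,0,0,0,0,-1],[0,0,0,0,0,0,-1],[0,0,0,0,0,0,-1],[0,0,0,0,0,0,-1],[0,0,0,0,0,0,-1]]]}}

```text
clock: 11.3
position: [0.5838, -0.0791, 0.0683]
tool_rot: [3.141, -0.0, 1.413]
force: [0.0, 0.5, 6.0]
grip_width: 0.0265
finger_force: 30.4
```

Call:
{"method": "move_arm", "body": {"plan": [[[0,0,0,0,0,0,1],[0,0,0,0,0,0,1],[0,0,0,0,0,0,1],[0,0,0,0,0,0,1],[0,0,0,0,0,0,1],[0,0,-0.5,0,0,0,1],[0,0,-1,0,0,0,1],[0,0,-1,0,0,0,1],[0,0,-1,0,0,0,1],[0,0,-1,0,0,0,1]]]}}

```text
clock: 12.3
position: [0.5836, -0.0792, 0.1597]
tool_rot: [3.141, -0.0, 1.413]
force: [-1.6, -0.2, -0.4]
grip_width: 0.0855
finger_force: 0.0
```

Call:
{"method": "move_arm", "body": {"plan": [[[0.97,-0.463,-0.5,0,0,0,1],[0.97,-0.463,0,0,0,0,1],[0.97,-0.463,0,0,0,0,1],[0.97,-0.463,0,0,0,0,1],[0.97,-0.463,0,0,0,0,1],[0.97,-0.463,0,0,0,0,1],[0.97,-0.463,0,0,0,0,1],[0.97,-0.463,0,0,0,0,1],[0.97,-0.463,0,0,0,0,1],[0.97,-0.463,0,0,0,0,1]]]}}

```text
clock: 13.3
position: [0.5225, 0.1278, 0.1689]
tool_rot: [3.141, -0.0, 1.413]
force: [0.3, -0.2, 0.7]
grip_width: 0.0852
finger_force: 0.0
```

Call:
{"method": "move_arm", "body": {"plan": [[[0.97,-0.463,0,0,0,0,1],[0.97,-0.463,0,0,0,0,1],[0.97,-0.463,0,0,0,0,1],[0.97,-0.463,0,0,0,0,1],[0.97,-0.463,0,0,0,0,1],[0.97,-0.463,0,0,0,0,1],[0.97,-0.463,0,0,0,0,1],[0.97,-0.463,0,0,0,0,1],[0.97,-0.463,0,0,0,0,1],[0,0,0,0,0,0,1]]]}}

```text
clock: 14.3
position: [0.4667, 0.3155, 0.1686]
tool_rot: [-3.141, -0.001, 1.417]
force: [0.8, 0.2, -0.6]
grip_width: 0.0854
finger_force: 0.0
```

Run:
```python
from h import *
snap('wrist','w3');snap('top','top3')
s=observe();print(s['position'],s['tool_rot'],s['force'],proj('w3',(.4678,.3125,.065)),proj('top3',(.5825,-.0789,.115)))
a=cv2.imread('pics/top3.png')[165:275,335:520];b=cv2.imread('pics/w3.png')
cv2.imwrite('pics/m3.png',np.hstack([cv2.resize(a,(538,320)),cv2.resize(b,(256,320))[:, :]]))
g=cv2.inRange(cv2.cvtColor(b,cv2.COLOR_BGR2HSV),(0,0,150),(60,70,255));n,l,st,c=cv2.connectedComponentsWithStats(g)
for i in range(1,n):
    if 300<st[i,4]<4000:print(st[i],c[i].round(1))
```

```text
[0.46782344 0.31256763 0.16857053] [ 3.14125249e+00 -6.07998452e-05  1.41360518e+00] [ 0.81124525 -0.80029699  0.08221125] [320.53512483 242.87836569] [427.10755026 212.81770571]
[110   0  35  62 981] [125.8  20.9]
[ 586  350   54   54 1478] [621.7 369.9]
[ 311  377  121   30 1079] [393.6 389.6]
[488 462  64  18 838] [523.3 469.6]
```

View pics/m3.png

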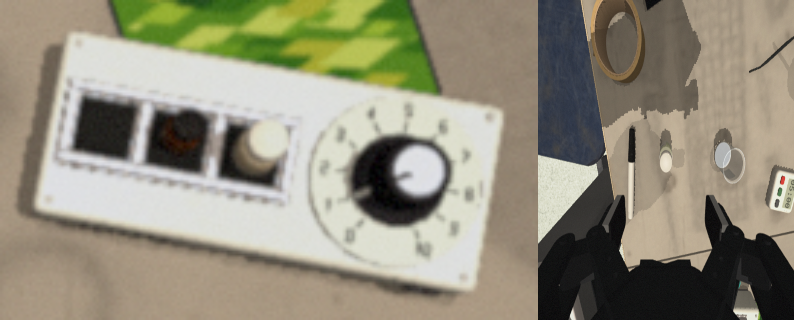

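Vial B stands upright in the right bay and the sleeve pointer is still at 1. Vial A is centred between the fingers.

Call:
{"method": "move_arm", "body": {"plan": [[[0,0,0.5,0,0,0,0.4],[0,0,1,0,0,0,0.4],[0,0,1,0,0,0,0.4],[0,0,1,0,0,0,0.4],[0,0,1,0,0,0,0.4],[0,0,1,0,0,0,0.4],[0,0,1,0,0,0,0.4],[0,0,1,0,0,0,0.4],[0,0,0,0,0,0,0.4],[0,0,0,0,0,0,-1]]]}}

```text
clock: 15.4
position: [0.4681, 0.3117, 0.0182]
tool_rot: [-3.141, 0.001, 1.412]
force: [0.6, 0.4, 1.2]
grip_width: 0.0466
finger_force: 0.0
```

Call:
{"method": "move_arm", "body": {"plan": [[[0,0,0,0,0,0,-1],[0,0,0,0,0,0,-1],[0,0,0,0,0,0,-1],[0,0,0,0,0,0,-1],[0,0,0,0,0,0,-1],[0,0,0,0,0,0,-1],[0,0,0,0,0,0,-1],[0,0,0,0,0,0,-1],[0,0,0,0,0,0,-1],[0,0,0,0,0,0,-1]]]}}

```text
clock: 16.4
position: [0.4685, 0.3128, 0.0191]
tool_rot: [3.14, -0.001, 1.413]
force: [0.2, -1.4, 8.6]
grip_width: 0.0264
finger_force: 29.8
```

Call:
{"method": "move_arm", "body": {"plan": [[[0,0,-0.5,0,0,0,-1],[0,0,-1,0,0,0,-1],[0,0,-1,0,0,0,-1],[0,0,-1,0,0,0,-1],[0,0,-1,0,0,0,-1],[0,0,-1,0,0,0,-1],[0,0,-1,0,0,0,-1],[-0.5,0.321,0,0,0,0,-1],[-0.8,0.514,0,0,0,0,-1],[-1,0.642,0,0,0,0,-1]]]}}

```text
clock: 17.4
position: [0.4897, 0.2622, 0.1484]
tool_rot: [3.142, -0.0, 1.414]
force: [1.1, 0.5, -0.2]
grip_width: 0.0265
finger_force: 29.8
```

Call:
{"method": "move_arm", "body": {"plan": [[[-1,0.642,0,0,0,0,-1],[-1,0.642,0,0,0,0,-1],[-1,0.642,0,0,0,0,-1],[-1,0.642,0,0,0,0,-1],[-1,0.642,0,0,0,0,-1],[-1,0.642,0,0,0,0,-1],[-1,0.642,0,0,0,0,-1],[-1,0.642,0,0,0,0,-1],[-1,0.642,0,0,0,0,-1],[-1,0.642,0,0,0,0,-1]]]}}

```text
clock: 18.4
position: [0.5852, 0.0433, 0.1482]
tool_rot: [-3.141, 0.0, 1.413]
force: [0.9, 0.2, 0.1]
grip_width: 0.0265
finger_force: 29.8
```

Call:
{"method": "move_arm", "body": {"plan": [[[-0.35,0.225,0,0,0,0,-1],[0,0,0,0,0,0,-1],[0,0,0,0,0,0,-1],[0,0,0,0,0,0,-1],[0,0,0,0,0,0,-1],[0,0,0,0,0,0,-1],[0,0,0,0,0,0,-1],[0,0,0,0,0,0,-1],[0,0,0,0,0,0,-1],[0,0,0,0,0,0,-1]]]}}

```text
clock: 19.4
position: [0.5885, 0.0372, 0.1481]
tool_rot: [-3.142, 0.0, 1.413]
force: [-0.3, 0.1, -0.3]
grip_width: 0.0266
finger_force: 29.8
```

Call:
{"method": "move_arm", "body": {"plan": [[[-0.49,0.33,0,0,0,0,-1],[-0.49,0.33,0,0,0,0,-1],[0,0,0,0,0,0,-1],[0,0,0.8,0,0,0,-1],[0,0,0.8,0,0,0,-1],[0,0,0.8,0,0,0,-1],[0,0,0.8,0,0,0,-1],[0,0,0.4,0,0,0,-1],[0,0,0.2,0,0,0,-1],[0,0,0,0,0,0,-1]]]}}

```text
clock: 20.4
position: [0.5985, 0.0156, 0.072]
tool_rot: [-3.141, 0.0, 1.413]
force: [-0.1, -0.4, 0.2]
grip_width: 0.0264
finger_force: 29.8
```

Call:
{"method": "move_arm", "body": {"plan": [[[0,0,0.05,0,0,0,-1],[0,0,0.05,0,0,0,-1],[0,0,0.03,0,0,0,-1],[0,0,0.03,0,0,0,-1],[0,0,0,0,0,0,-1],[0,0,0,0,0,0,-1],[0,0,0,0,0,0,-1],[0,0,0,0,0,0,-1],[0,0,0,0,0,0,-1],[0,0,0,0,0,0,-1]]]}}

```text
clock: 21.4
position: [0.5986, 0.0158, 0.0692]
tool_rot: [3.141, -0.0, 1.413]
force: [-0.8, 1.0, 6.2]
grip_width: 0.0263
finger_force: 30.3
```

Call:
{"method": "move_arm", "body": {"plan": [[[0,0,0,0,0,0,1],[0,0,0,0,0,0,1],[0,0,0,0,0,0,1],[0,0,0,0,0,0,1],[0,0,0,0,0,0,1],[0,0,-0.5,0,0,0,1],[0,0,-1,0,0,0,1],[0,0,-1,0,0,0,1],[0,0,-1,0,0,0,1],[0,0,-1,0,0,0,1]]]}}

```text
clock: 22.4
position: [0.5985, 0.0157, 0.1605]
tool_rot: [3.141, -0.0, 1.413]
force: [0.2, 0.1, 0.5]
grip_width: 0.0855
finger_force: 0.0
```

Call:
{"method": "move_arm", "body": {"plan": [[[0,0,-1,0,0,0,1],[0,0,-1,0,0,0,1],[0,0,-0.5,0,0,0,1],[-0.95,0,0,0,0,0,1],[-0.95,0,0,0,0,0,1],[-0.95,0,0,0,0,0,1],[-0.95,0,0,0,0,0,1],[-0.95,0,0,0,0,0,1],[-0.95,0,0,0,0,0,1],[0,0,0,0,0,0,1]]]}}

```text
clock: 23.4
position: [0.5798, -0.0996, 0.2091]
tool_rot: [-3.142, 0.001, 1.41]
force: [0.7, 0.1, 0.2]
grip_width: 0.0856
finger_force: 0.0
```

Run:
```python
from h import *
snap('wrist','w4');snap('top','top4')
s=observe();print(s['position'],s['tool_rot'],s['qpos'].round(2))
for X in [(.5976,.0159,.05),(.59,-.0315,.105),(.5825,-.0789,.115),(.5676,-.1717,.1)]:print(proj('w4',X).round(0),proj('top4',X).round(0))
b=cv2.imread('pics/w4.png');a=cv2.imread('pics/top4.png')[165:275,335:520]
cv2.imwrite('pics/m4.png',np.vstack([cv2.resize(a,(640,380))[::2,::2].repeat(1,0) if 0 else cv2.resize(a,(320,190)).__class__(0) if 0 else np.hstack([cv2.resize(a,(320,190)),np.zeros((190,320,3),np.uint8)]),b[:400]]))
```

```text
[ 0.58044139 -0.09678577  0.20890332] [-3.14144437e+00 -2.02095205e-04  1.41238157e+00] [-0.21  0.52  0.39  1.74 -0.24  0.93  0.12]
[317.  86.] [370. 210.]
[317. 146.] [399. 209.]
[318. 215.] [427. 213.]
[318. 321.] [479. 224.]
```

View pics/m4.png

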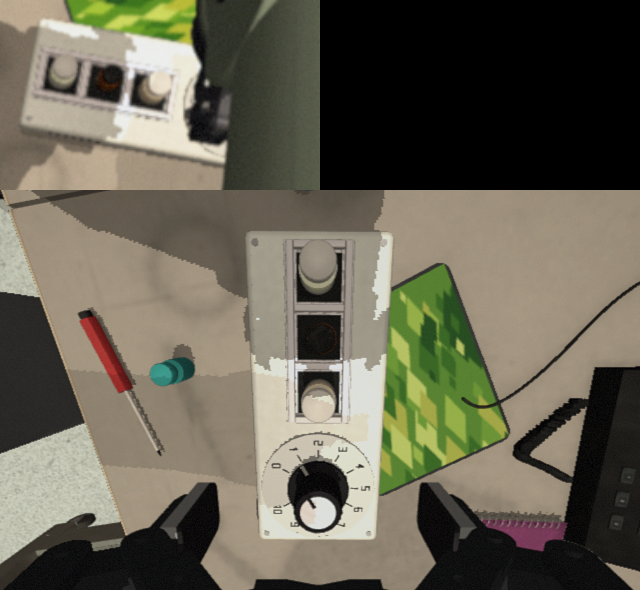

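The left and right vials stand upright in their bays, seen at (319,260) and (318,400) in the composite. The amber vial is in the middle bay. The sleeve top is at (319,323) in the wrist image, where (318,321) was predicted, and its pointer is at 1. It therefore needs 150° clockwise, starting from a wrist turned back 72°.

Call:
{"method": "move_arm", "body": {"plan": [[[-0.95,0,0,0,0,0,1],[-0.95,0,0,0,0,0,1],[-0.95,0,0,0,0,0,1],[-0.95,0,0,0,0,0,1],[0,0,0,0,0,-1,1],[0,0,0,0,0,-1,1],[0,0,0,0,0,-1,1],[0,0,0,0,0,-1,1],[0,0,0,0,0,-1,1],[0,0,0,0,0,-1,1]]]}}

```text
clock: 24.5
position: [0.5689, -0.1707, 0.2089]
tool_rot: [3.141, -0.0, 2.047]
force: [0.2, -1.4, 0.1]
grip_width: 0.0857
finger_force: 0.0
```

Call:
{"method": "move_arm", "body": {"plan": [[[0,0,0,0,0,-1,1],[0,0,0,0,0,-1,1],[0,0,0,0,0,-1,1],[0,0,0,0,0,-1,1],[0,0,0,0,0,-1,1],[0,0,0,0,0,-1,1],[0,0,0.75,0,0,0,1],[0,0,1,0,0,0,1],[0,0,1,0,0,0,1],[0,0,0,0,0,0,1]]]}}

```text
clock: 25.5
position: [0.5676, -0.1705, 0.1518]
tool_rot: [-3.141, -0.004, 2.671]
force: [-0.2, 0.5, 0.3]
grip_width: 0.0853
finger_force: 0.0
```

Run:
```python
from h import *
s=observe();print(s['position'],s['tool_rot'],np.degrees(s['tool_rot'][2]),s['qpos'].round(2))
```

```text
[ 0.567638   -0.17047067  0.15175825] [-3.14093763 -0.00374965  2.67092732] 153.03286283042874 [ 0.15  0.57  0.07  1.76 -0.05  0.82  1.34]
```

Call:
{"method": "move_arm", "body": {"plan": [[[-0.05,-0.1,0,0,0,0,1],[0,0,0.8,0,0,0,1],[0,0,0.8,0,0,0,1],[0,0,0.8,0,0,0,1],[0,0,0.8,0,0,0,1],[0,0,0.8,0,0,0,1],[0,0,0.35,0,0,0,1],[0,0,0,0,0,0,1],[0,0,0,0,0,0,-1],[0,0,0,0,0,0,-1]]], "grip_force": 40}}

```text
clock: 26.5
position: [0.5691, -0.1743, 0.0679]
tool_rot: [3.141, 0.001, 2.67]
force: [-0.1, -0.3, -0.2]
grip_width: 0.0591
finger_force: 0.0
```

Call:
{"method": "move_arm", "body": {"plan": [[[0,0,0,0,0,0,-1],[0,0,0,0,0,0,-1],[0,0,0,0,0,0,-1],[0,0,0,0,0,0,-1],[0,0,0,0,0,0,-1],[0,0,0,0,0,0,-1],[0,0,0,0,0,0,-1],[0,0,0,0,0,0,-1],[0,0,0,0,0,0,-1],[0,0,0,0,0,0,-1]]]}}

```text
clock: 27.5
position: [0.5693, -0.1736, 0.0679]
tool_rot: [3.141, 0.001, 2.67]
force: [0.1, 3.9, 9.4]
grip_width: 0.0401
finger_force: 39.2
```

Call:
{"method": "move_arm", "body": {"plan": [[[0,0,0,0,0,0.8,-1],[0,0,0,0,0,0.8,-1],[0,0,0,0,0,0.8,-1],[0,0,0,0,0,0.8,-1],[0,0,0,0,0,0.8,-1],[0,0,0,0,0,0.8,-1],[0,0,0,0,0,0.2,-1],[0,0,0,0,0,0,-1],[0,0,0,0,0,0,-1],[0,0,0,0,0,0,-1]]]}}

```text
clock: 28.5
position: [0.5687, -0.1742, 0.0678]
tool_rot: [3.141, 0.0, 2.146]
force: [-2.7, 1.4, 12.1]
grip_width: 0.0403
finger_force: 39.8
```

Run:
```python
from h import *
s=observe();print(s['position'],np.degrees(s['tool_rot']),s['force'],s['moment'],s['qpos'].round(2))
```

```text
[ 0.56866131 -0.17424899  0.06780214] [1.79979049e+02 1.78079099e-02 1.22952175e+02] [-2.69416687  1.42800643 12.1254369 ] [ 0.04925873  1.04355835 -0.07322448] [ 0.06  0.7   0.19  1.81 -0.21  0.65  0.95]
```

Call:
{"method": "move_arm", "body": {"plan": [[[0,0,0,0,0,0.8,-1],[0,0,0,0,0,0.8,-1],[0,0,0,0,0,0.8,-1],[0,0,0,0,0,0.8,-1],[0,0,0,0,0,0.8,-1],[0,0,0,0,0,0.8,-1],[0,0,0,0,0,0.8,-1],[0,0,0,0,0,0.8,-1],[0,0,0,0,0,0.8,-1],[0,0,0,0,0,0.8,-1]]]}}

```text
clock: 29.5
position: [0.5674, -0.1743, 0.0678]
tool_rot: [-3.14, -0.0, 1.304]
force: [-13.3, 1.1, 19.5]
grip_width: 0.0404
finger_force: 40.4
```

Call:
{"method": "move_arm", "body": {"plan": [[[0,0,0,0,0,0.8,-1],[0,0,0,0,0,0.8,-1],[0,0,0,0,0,0.8,-1],[0,0,0,0,0,0.8,-1],[0,0,0,0,0,0.8,-1],[0,0,0,0,0,0.8,-1],[0,0,0,0,0,0.8,-1],[0,0,0,0,0,0.8,-1],[0,0,0,0,0,0.8,-1],[0,0,0,0,0,0.8,-1]]]}}

```text
clock: 30.5
position: [0.5665, -0.1734, 0.0677]
tool_rot: [-3.137, 0.002, 0.467]
force: [-20.0, 6.7, 27.1]
grip_width: 0.0403
finger_force: 41.5
```

Call:
{"method": "move_arm", "body": {"plan": [[[0,0,0,0,0,0.8,-1],[0,0,0,0,0,0.8,-1],[0,0,0,0,0,0.8,-1],[0,0,0,0,0,0.8,-1],[0,0,0,0,0,0.8,-1],[0,0,0,0,0,0,-1],[0,0,0,0,0,0,-1],[0,0,0,0,0,0,-1],[0,0,0,0,0,0,-1],[0,0,0,0,0,0,-1]]]}}

```text
clock: 31.5
position: [0.5664, -0.1728, 0.0676]
tool_rot: [-3.137, 0.003, 0.052]
force: [-22.2, 11.5, 30.4]
grip_width: 0.04
finger_force: 41.8
```

Run:
```python
from h import *
s=observe();print(s['position'],np.degrees(s['tool_rot']),s['force'],s['moment'],s['qpos'].round(2))
```

```text
[ 0.56640412 -0.17277812  0.06763686] [-179.75639733    0.19448307    2.9528989 ] [-22.22534572  11.47768311  30.37941452] [ 2.54763286  4.62609222 -0.02323946] [-0.28  0.84  0.74  1.83 -0.79  0.8  -0.64]
```

Call:
{"method": "move_arm", "body": {"plan": [[[0,0,0,0,0,0,0.5],[0,0,0,0,0,0,0.5],[0,0,0,0,0,0,0.5],[0,0,0,0,0,0,0.5],[0,0,0,0,0,0,0.5],[0,0,-0.5,0,0,0,0.5],[0,0,-0.8,0,0,0,0.5],[0,0,-1,0,0,0,0.5],[0,0,-1,0,0,0,0.5],[0,0,-1,0,0,0,0.5]]]}}

```text
clock: 32.5
position: [0.5686, -0.1743, 0.1551]
tool_rot: [3.141, -0.001, 0.051]
force: [-0.3, 1.0, 0.4]
grip_width: 0.0645
finger_force: 0.0
```

Call:
{"method": "move_arm", "body": {"plan": [[[0,0,-1,0,0,0,0.5],[0,0,-1,0,0,0,0.5],[0,0,-1,0,0,0,0.5],[-1,0,0,0,0,0,0.5],[-1,0,0,0,0,0,0.5],[-1,0,0,0,0,0,0.5],[-1,0,0,0,0,0,0.5],[-1,0,0,0,0,0,0.5],[0,0,0,0,0,0,0.5],[0,0,0,0,0,0,0.5]]]}}

```text
clock: 33.5
position: [0.4691, -0.1792, 0.2139]
tool_rot: [-3.141, -0.002, 0.051]
force: [0.1, -0.3, -0.7]
grip_width: 0.0643
finger_force: 0.0
```

Run:
```python
from h import *
snap('wrist','w5');snap('top','top5');snap('scene','scene5')
s=observe();print(s['position'],s['tool_rot'],s['grip_width'],s['force'])
a=cv2.imread('pics/top5.png')[165:300,185:515];c=cv2.imread('pics/scene5.png')[120:330,180:480]
b=cv2.imread('pics/w5.png')
cv2.imwrite('pics/m5.png',np.vstack([np.hstack([cv2.resize(a,(460,188)),cv2.resize(c,(268,188))]),cv2.resize(b,None,fx=728/640,fy=.83*728/640)[:410]])[:600])
```

```text
[ 0.46935356 -0.17925834  0.21323467] [ 3.14131791e+00 -4.86867997e-04  5.20231328e-02] 0.06389649210169991 [ 0.50706469 -0.47550528 -0.36196513]
```

View pics/m5.png

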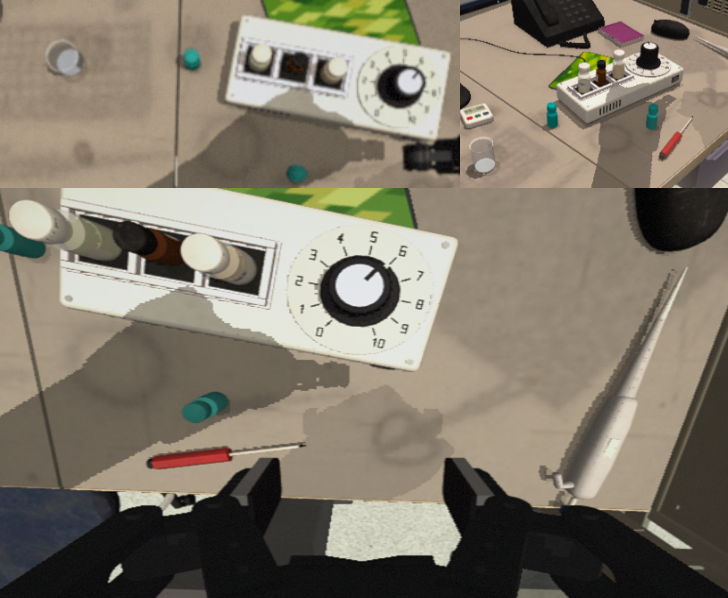

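All three vials stand upright in the row, the pointer lines up with 6 at (403,251), the beaker hasn't moved, and the gripper is clear.

```bash
python3 -c "
from h import *
print(job_done())"
```

```text
the job is handed in; nothing more can be done
None
```

Job handed in at about 34 s of the 72 s limit: both white-capped vials stand upright in the outer bays beside the amber vial, and the timer sleeve, turned after that and let go, points at 6 in the last pictures.

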